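Hang the soak basket and uncap the remover

TASK

Get the soak station ready: hang the little steel soak basket by its handle on the steel hook, so that it hangs level and free above the white dish, and let go of it. Then open the pink remover bottle's white push-and-turn safety cap: press it down, turn it anticlockwise while it is down until it is free, and lift it off. Finish while still holding the cap level in the gripper, straight above the bottle and a few centimetres clear of its mouth; do not let go of it, and leave the dish, the cuticle pusher and the purple finger rest where they are.

Things in the scene. Friction and masses are not known exactly. Their poses are not given: they have to be found in the camera images.
- basket_grip (a point): Middle of the loose soak basket's teal handle bar: 9 mm thick, 93 mm long, level, along the basket's y, its axis 100 mm above the basket's underside, with 6 mm uprights at its ends. z is up. When hung, the bar's middle lies over the hook, so grip the bar beside its middle (25 to 30 mm along y) to leave room for the hook.
- basket: The loose steel soak basket, an open mesh box 56 mm (its x) by 96 mm (its y), 34 mm tall, 0.1 to 0.2 kg, with a handle bar arching over it along y. Its origin is the centre of its underside, z up.
- hook_seat (a point): Top of the hook's 8 mm steel wire at its lowest part, where the bar rests (its axis 4.5 mm above). The wire runs along the stand's x: flat from -6 to 8 mm; on the -x side the free end turns up, its top 20 mm above the seat at x = -28 to -20 mm; on the +x side it climbs 14 mm to the post, 65 mm off. z is up. The bar comes in along the stand's y from the -x side, over the free end, then down.
- stand: Fixed bamboo stand with the hook: foot 80 by 100 by 16 mm at x = 47 to 127 mm, post 16 by 14 mm at x = 73 mm, 165 mm tall. Origin on the tray right below the hook seat (151 mm below it); its x points from the hook's free end to the post.
- cap_mid (a point): Centre (half-way up) of the white ribbed safety cap, 44 mm across, 35 mm tall, 30 g; z up, its x (thin red bar on top) starts along the bottle's x. Sprung: 6 N starts it down, 10 N takes it 7 mm down to a hard stop. 5 mm down or more it can be turned anticlockwise seen from above (positive about z); it lifts free after 58 to 115 degrees of turn: aim for 75.
- cap: The same cap; origin at the centre of its lower edge. Clockwise it is blocked; not pressed it turns only some degrees. Once free it rises 1 to 2 mm on its spring and lifts straight off; closed, it hides 14 mm of the neck.
- mouth (a point): Centre of the rim of the remover bottle's neck, hidden in the closed cap: cap_mid lies 3.5 mm above it when closed, 3.5 mm below it when fully pressed. z is up, x turns with the bottle. A grey sprung seal, 16 mm across, stands 7 to 8 mm out of the mouth.
- remover: Pink remover bottle, 54 mm across, 120 mm tall to its mouth, shoulder sloping from the neck just under the cap to full width 18 mm below the closed cap; fixed in a bamboo block 76 by 76 by 40 mm, so it cannot turn or lift. Origin on the tray, on its axis.
- dish: White ceramic dish, 112 mm across, 26 mm tall, loose, standing under the hook; its origin is the centre of its underside. Leave it.
- pusher: Steel cuticle pusher, 138 mm long along its x, 9 mm thick, loose, lying on the tray; origin under its middle. Leave it.
- finger_rest: Purple hard silicone finger rest, 45 by 90 mm, 26 mm tall, loose; origin at the centre of its underside. Leave it.
- tray: Slate-grey tray, 400 by 660 mm, fixed, floor 6 mm above the sill, rim 14 mm; a fixed bamboo rack with five polish bottles, 190 mm wide (y), 82 mm tall, stands on it, its middle 150 mm ahead (+x) of the tray's. Origin under the tray's middle.
Things that resemble listed ones, but are neither listed nor needed, are in the scene too. Several things have the shape of the basket; the one meant has the colours described above.

How it is judged (in metres and radians):
On the way, in this order (a step that is already met when the one before it is completed fails the run):
1. the basket hangs by its handle on the hook, released (contact force between basket and stand above 0.5 N and distance between basket_grip and hook_seat below 0.035 m and angle between basket_grip's own z axis and vertical below 0.3 rad and contact force between basket and the fingers below 0.05 N and contact force between basket and dish below 0.05 N and contact force between basket and tray below 0.05 N), for 0.3 s.
2. the cap is pressed down past its catch (z of cap_mid in the frame of mouth below -0.0005 m and horizontal distance between cap_mid and mouth below 0.006 m), for 0.05 s.
3. the cap is turned past the catch while still on the neck (angle between the x axis of cap_mid and the x axis of mouth, either way round above 0.82 rad and z of cap_mid in the frame of mouth below 0.008 m and horizontal distance between cap_mid and mouth below 0.006 m), for 0.05 s.
At the end, for the whole second after the job is handed in: Basket still on the hook by its handle (bar middle within 35 mm of the seat, tilt under 0.3 rad), off fingers, dish and tray; cap held still in the fingers, lower edge 15 to 130 mm above the mouth, within 30 mm of the bottle axis, tilt under 0.3 rad, not touching the bottle; rest in place (all of step 1 and linear speed of basket below 0.05 m/s and z of cap_mid in the frame of mouth between 0.0325 and 0.15 m and horizontal distance between cap_mid and mouth below 0.03 m and angle between cap_mid's own z axis and vertical below 0.3 rad and contact force between cap and the fingers above 1 N and contact force between cap and remover below 0.05 N and linear speed of cap below 0.03 m/s); the arm keeps its last pose, push and grip.
It fails at once if the dish is moved by more than 25 mm (distance of dish from where it was at the start of the episode above 0.025 m).
It fails at once if the cuticle pusher is moved by more than 20 mm (distance of pusher from where it was at the start of the episode above 0.02 m).
It fails at once if the finger rest is moved by more than 20 mm (distance of finger_rest from where it was at the start of the episode above 0.02 m).
It also fails if it takes over 53 s, if anything falls off the work surface, if the arm or the gripper's body presses on something with over 40 N, if the wrist force passes 120 N, or if a joint passes its speed limit or range.

ROBOT

A 6-joint arm with a two-finger parallel gripper is mounted at the origin on the work surface. World frame = base frame: x ahead of the robot, y to its left, z up, the work surface at z = 0. Lengths are in mm, angles in rad, forces in N, time in s.
With the tool pointing down it reaches from about 350 to 775 mm from the base axis. Payload 7.3 kg.
Tool frame: the origin (TCP) lies midway between the tips of the shut fingers; the grasp point (between the pads) lies 19 mm behind it (grip_depth is the distance from the TCP to the grasp point, in mm); z points along the fingers, y is the direction in which the jaws open and shut (so a half turn about z gives the same grasp; the last joint's range is limited). The gripper opens to 92 mm and grips with 3 to 60 N. Pads are 19 mm wide; open, the fingers measure 130 mm over their backs; the gripper's body (75 mm by 190 mm) begins 47 mm behind the grasp point.
Start: joints at [1.06, 0.342, 1.524, -0, 1.275, -0.146], TCP at [187.287, 490.478, 226.741] pointing down, gripper open.
Joint ranges: [-2.53, 2.53], [-0.77, 2.02], [0.04, 2.7], [-1, 4.14], [0.28, 2.66], [-3.11, 3.11]. Speed limits (rad/s): [2.57, 2.57, 3.14, 3.14, 3.14, 3.14].

INTERFACE

Orientations are given as [roll, pitch, yaw] about the fixed x, y, z axes, in that order (R = Rz(yaw) Ry(pitch) Rx(roll)).
In Python, from plant import get_obs, capture, close_job, spot_in, silhouettes, mark_of, grip_depth gives the robot as it stands.
- The arm moves only by the tool servo_tool, never from a script. Its arguments are lists of equal length, an entry for each row: "slide": the shift along the tool's x, y, z normalised to -1 to 1, where 1 is 20 cm, a list of three; "rot": the turn, a rotation vector about the tool's x, y, z normalised to -1 to 1, where 1 is pi rad, a list of three; "claw": the finger opening in mm, from 0 to 91.8. A call has 1 to 5 rows; each row is the pose to reach, as a shift and turn from the pose commanded when the call began, along the tool's axes at that moment, turning the shorter way round; what a row does not reach only later rows make up. A row lasts 1/8 s, in which the tool goes at most 62.5 mm and 10.7 degrees, less where a joint would pass 70% of its speed; a pose out of reach is approached as far as the arm can. A call with a number of a shift or a turn outside -1 to 1 is refused whole. A call with a gripper value outside its range is refused whole. The fingers move at their own pace and stop on an object; the grip force is fixed at half the most. Time passes only in rows, so rows that repeat a pose let the fingers close. It gives the time, the measured TCP pose, the force and the opening at its end, in the units of the state.
- get_obs(): the state, without advancing time (a new reading comes with each control period).
- capture(name): name is "scene" or "side" or "wrist"; returns a dict with "frame" (400x640x3 uint8, red, green, blue), "depth" (400x640 float32, mm along the optical axis (not along the pixel's ray), 0 where there is no reading), "vertical_fov" (degrees; the focal length in pixels is half the picture's height over the tangent of half this angle, whatever the lens; pixels are square), "cx", "cy" (the principal point, pixels), "D" ([k1, k2, p1, p2, k3] as OpenCV has them; the pictures are not rectified), "position" and "rotation" of the camera in the world. Camera axes: x right, y down, z forward; pixel columns grow to the right and rows downward; lengths in mm; the calibration is good to about 2 mm. A picture is of the moment at which its call begins.
- close_job(): hands the job in, once; it reports no verdict.
Trained networks look in the newest picture that a camera, given by its name, has taken for a name from the list of things; names that differ only in an ending like _2 or _b are one class to them, and where a whole thing is asked for, a point or a joint stands for the part that bears it (a point fixed in the world has none). Each returns a list of dicts, best first, with "confidence" (0 to 1); they miss things now and then, are a little off and sometimes report something else, mostly with a low value. They report only what shows in the picture. A call takes as long as a camera call. They do not tell look-alikes from the thing itself.
- spot_in(query, camera): "box" ([left, top, right, bottom] in pixels, round what is visible of it).
- silhouettes(query, camera): "pixels" (400x640 bool, what is visible of it) and "box" ([left, top, right, bottom] in pixels, round what is visible of it).
- mark_of(query, camera): "xy" ([column, row] in pixels: a listed point, or the origin of a listed thing).
The state is a dict: "time": time; "joint_positions": joint angles; "dq": joint speeds; "tau": joint torques, N m; "tool_pos": TCP position; "tcp_rot": TCP orientation; "contact_force": force on the tool from outside, world axes, zero at the start; "moment": the same for the moment, N m; "grip_width": finger opening in mm.
Only numpy, scipy, OpenCV 4.12 (cv2) and the standard library are available. Lean on these libraries where they do the work, as an engineer would, in place of code of your own. Each camera call takes 0.05 s, during which the arm holds its last target. There are 200 camera calls.

## Working session

There is one attempt and no reset: what is moved stays moved. The work goes in short steps, Python scripts to look and compute and a tool call to move; the robot and the scene stay as the last step left them, time stands still between calls to the robot, and variables do not carry over. Pictures are saved under pics/ and viewed, about 8 in all and at most 12, crops included, and the job is handed in when it is done.

Besides the shell and the picture viewer there is one more tool, called after "Request:" as name(argument=value, ...) on one line, values as JSON. servo_tool: Moves the arm, as the interface text tells. Scaled input: -1 to 1 covers 20 cm each way for a shift and pi rad each way for a turn. Its arguments: {"type":"object","properties":{"slide":{"type":"array","items":{"type":"array","items":{"type":"number"}}},"rot":{"type":"array","items":{"type":"array","items":{"type":"number"}}},"claw":{"type":"array","items":{"type":"number"}}},"required":["slide","rot","claw"]}

```bash
mkdir -p pics; cat > h.py <<'E'
import numpy as np, cv2, sys
sys.path.insert(0,'.')
from plant import *
from scipy.spatial.transform import Rotation as R
def K(c):
    f=200/np.tan(np.radians(c["vertical_fov"])/2); return np.array([[f,0,c["cx"]],[0,f,c["cy"]],[0,0,1.]])
def rot(c):
    r=np.array(c["rotation"]); 
    return r if r.shape==(3,3) else R.from_euler('xyz',r).as_matrix()
def ray(c,uv):
    p=cv2.undistortPoints(np.array(uv,float).reshape(-1,1,2),K(c),np.array(c["D"],float)).reshape(-1,2)
    return np.c_[p,np.ones(len(p))]
def pts(c,uv,d): return (ray(c,uv)*np.array(d).reshape(-1,1))@rot(c).T+np.array(c["position"])
def at_z(c,uv,z):
    w=ray(c,uv)@rot(c).T; o=np.array(c["position"]); return o+w*((z-o[2])/w[:,2:])
def cloud(c,m):
    v,u=np.nonzero(m&(c["depth"]>0)); return pts(c,np.c_[u,v],c["depth"][v,u]),np.c_[u,v]
def proj(c,P):
    r=rot(c); q=(np.atleast_2d(P)-np.array(c["position"]))@r
    return cv2.projectPoints(q.reshape(-1,1,3),np.zeros(3),np.zeros(3),K(c),np.array(c["D"],float))[0].reshape(-1,2)
def save(c,n,box=None,s=1):
    im=c["frame"][:,:,::-1]
    if box: im=im[box[1]:box[3],box[0]:box[2]]
    cv2.imwrite('pics/'+n,cv2.resize(im,None,fx=s,fy=s,interpolation=cv2.INTER_CUBIC))
E
python3 - <<'E'
from h import *
print(get_obs())
for n in("scene","side"):
    c=capture(n); save(c,n+"0.png"); print(n,c["position"],c["rotation"],c["vertical_fov"],c["D"])
    for q in("basket_grip","basket","hook_seat","stand","cap_mid","mouth","remover","dish"):
        for m in mark_of(q,n)[:4]:
            u,v=m["xy"]; d=c["depth"][int(np.clip(v,0,399)),int(np.clip(u,0,639))]
            print(q,np.round(m["xy"],1),round(m["confidence"],2),pts(c,[[u,v]],[d]).round()[0])
E
```

```text
{'time': 0.0, 'joint_positions': array([ 1.06003852e+00,  3.42734939e-01,  1.52502867e+00, -5.92971429e-06,
        1.27543771e+00, -1.45990339e-01]), 'dq': array([ 0.00149243,  0.00024553, -0.00017176, -0.00165863, -0.00090198,
       -0.00078598]), 'tau': array([ 1.15997234e-03, -4.31248677e+01, -2.44226342e+01,  7.18008773e-02,
        5.61328093e-02, -1.44677829e-04]), 'tool_pos': array([187.0502511 , 490.09241105, 226.03458007]), 'tcp_rot': array([-3.14000028e+00, -2.28405937e-04,  2.77682673e+00]), 'contact_force': array([-0.27613725, -0.12079265, -0.76225683]), 'moment': array([-0.02165064, -0.00993314,  0.01785872]), 'grip_width': 91.48325622480914}
scene [ 863.18206446  375.73192906 1072.93340039] [-2.55788079  0.01016209  2.23340395] 45.077832634343906 [0.00943698 0.         0.         0.         0.        ]
basket_grip [450.3 225.9] 0.97 [218. 267.  99.]
basket_grip [275.4 109.7] 0.86 [ 114. -369.    1.]
basket_grip [300.5 233.6] 0.77 [453.   7. 110.]
basket [441.2 245.3] 0.94 [218. 266.   1.]
basket [281.4 134.5] 0.83 [ 204. -266.   38.]
basket [302.6 252.8] 0.79 [450.   
[... 479 characters left out ...]
         0.        ]
basket_grip [291.5 301.6] 0.88 [ 217. -200.    1.]
basket_grip [345.8 197.9] 0.76 [452.   2. 108.]
basket_grip [231.3 173.4] 0.6 [263. 485.   2.]
basket [235.3 206. ] 0.86 [216. 264.   1.]
basket [292.2 340. ] 0.85 [ 171. -322.   18.]
basket [343.9 231.4] 0.6 [435. -24.  23.]
hook_seat [336.8 153.5] 0.97 [509. 175. 156.]
stand [334.2 195.3] 0.97 [431.  30. 107.]
cap_mid [420.9 219.7] 0.95 [ 535. -211.  140.]
mouth [419.2 223.3] 0.98 [ 531. -212.  133.]
remover [416.5 261.8] 0.92 [ 528. -223.   31.]
remover [420.8 224.2] 0.73 [ 538. -210.  127.]
remover [345.6 198. ] 0.62 [448.  -3. 111.]
remover [331.5 195. ] 0.47 [428.  39. 104.]
dish [331.8 198.5] 0.84 [494. 172.  10.]
```

View pics/scene0.png

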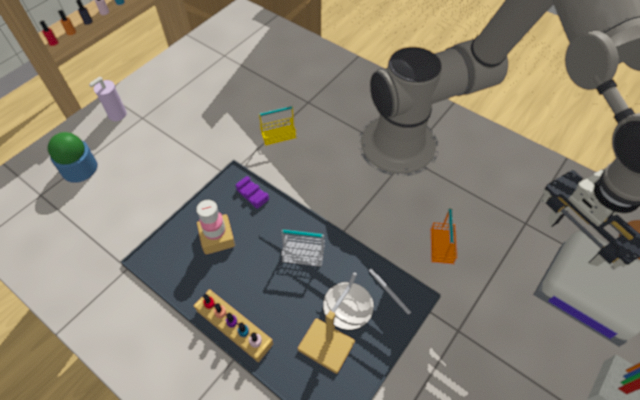

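View pics/side0.png

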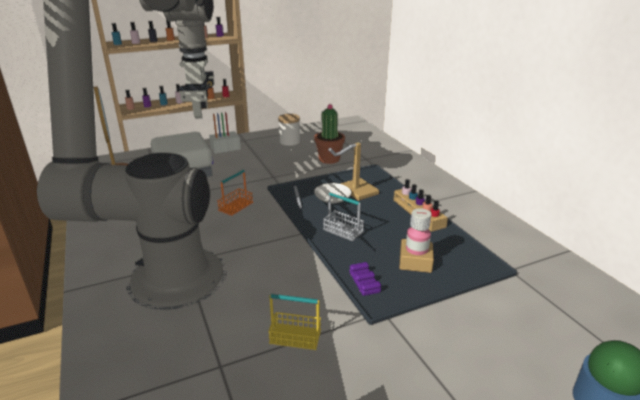

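In the scene view, the basket-shaped things are yellow (278,127), orange (444,240) and steel (303,247) on the tray. I choose the steel one. The hook is at about (347,286), the cap at (208,208) and the dish at (349,305).

```bash
python3 - <<'E'
from h import *
C={n:capture(n) for n in("scene","side")}
def tri(a,b):
    A=[];B=[]
    for n,uv in(("scene",a),("side",b)):
        c=C[n]; w=(ray(c,[uv])@rot(c).T)[0]; w/=np.linalg.norm(w); P=np.eye(3)-np.outer(w,w)
        A.append(P);B.append(P@np.array(c["position"]))
    x=np.linalg.lstsq(np.vstack(A),np.hstack(B),rcond=None)[0]
    return x.round(1),[np.linalg.norm(A[i]@x-B[i]).round(1) for i in(0,1)]
near={"hook_seat":None,"stand":None,"cap_mid":None,"mouth":None,"remover":None,"dish":None,"pusher":None,"finger_rest":None}
for q in near:
    m=[mark_of(q,n) for n in C]
    if all(m): print(q,tri(m[0][0]["xy"],m[1][0]["xy"]),[x[0]["confidence"] for x in m])
for q,a,b in(("basket_grip",(300,234),(346,198)),("basket",(303,253),(344,231))):
    f=lambda n,t: min(mark_of(q,n),key=lambda m:np.hypot(*(np.array(m["xy"])-t)))["xy"]
    print(q,tri(f("scene",a),f("side",b)))
# teal bar
for n,bx in(("scene",(270,220,335,245)),("side",(320,185,370,215))):
    c=C[n]; h=cv2.cvtColor(c["frame"],cv2.COLOR_RGB2HSV); m=np.zeros((400,640),bool)
    s=np.s_[bx[1]:bx[3],bx[0]:bx[2]]; m[s]=((h[...,0]>80)&(h[...,0]<100)&(h[...,1]>90))[s]
    P,uv=cloud(c,m); P=P[(P[:,2]>90)&(P[:,2]<130)]
    if len(P):
        d=np.linalg.svd(P-P.mean(0))[2][0]; t=(P-P.mean(0))@d
        print(n,"bar",len(P),P.mean(0).round(1),"mid",(P.mean(0)+d*(t.min()+t.max())/2).round(1),d.round(3),t.min().round(),t.max().round(),"px ext",uv[uv[:,0].argmin()],uv[uv[:,0].argmax()])
# foot & post
c=C["scene"]
for q in("stand","dish","remover","cap","basket"):
  for s in silhouettes(q,"scene")[:3]:
    P,uv=cloud(c,s["pixels"]); print(q,round(s["confidence"],2),s["box"],len(P),P.min(0).round(),P.max(0).round(),np.median(P,0).round())
    if q=="stand":
        F=P[(P[:,2]>17)&(P[:,2]<27)]; r=cv2.minAreaRect(F[:,:2].astype(np.float32)); print("foot",r)
        W=P[P[:,2]>110]; print("high",W[::max(1,len(W)//25)].round())
    if q=="cap":
        T=P[P[:,2]>P[:,2].max()-6]; print("captop",T.mean(0),T[:,:2].min(0),T[:,:2].max(0))
save(c,"crop1.png",(260,200,420,380),4) if 0 else save(c,"crop1.png",(260,215,400,375),3.7)
E
```

```text
hook_seat (array([514.3, 175.5, 161.1]), [np.float64(1.1), np.float64(1.1)]) [0.7, 0.62]
stand (array([511.7, 181. ,  11.3]), [np.float64(0.5), np.float64(0.5)]) [0.98, 0.96]
cap_mid (array([601.4,  85.6,   2.1]), [np.float64(137.9), np.float64(137.9)]) [0.73, 0.78]
mouth (array([ 547.2, -192.1,  130. ]), [np.float64(0.9), np.float64(0.9)]) [0.8, 0.62]
remover (array([ 550.1, -191.9,    7. ]), [np.float64(3.4), np.float64(3.4)]) [0.76, 0.97]
dish (array([596. ,  82.5, -18.1]), [np.float64(132.7), np.float64(132.7)]) [0.82, 0.75]
pusher (array([402.2, 227.8,   3.5]), [np.float64(0.6), np.float64(0.6)]) [0.58, 0.5]
finger_rest (array([ 393.2, -209.8,   -6.8]), [np.float64(2.4), np.float64(2.4)]) [0.75, 0.88]
basket_grip (array([453.8,   6.8, 110.2]), [np.float64(0.5), np.float64(0.5)])
basket (array([455.6,   3.7,   7.4]), [np.float64(3.1), np.float64(3.1)])
scene bar 151 [450.3   8.1 109.2] mid [450.5   7.8 109.2] [-0.498  0.867  0.009] -47.0 46.0 px ext [282 231] [322 234]
side bar 79 [449.1   0.7 108.1] mid [446.8   4.5 108. ] [ 0.503 -0.864  0.026] -48.0 39.0 px ext [330 193] [358 
[... 1218 characters left out ...]
, 219.9, 224.8] 389 [ 527. -280.    9.] [ 570. -168.  152.] [ 552. -185.  146.]
captop [ 547.84274158 -191.21835469  147.74164801] [ 526.75291217 -214.02800431] [ 569.15185564 -170.68730844]
cap 0.48 [197.6, 215.9, 236.3, 256.3] 965 [ 490. -240.    2.] [ 598. -139.  107.] [ 561. -171.   47.]
captop [ 553.42806195 -178.51340531  102.51028342] [ 532.55899711 -196.5913273 ] [ 568.11747658 -166.95839517]
basket 0.88 [283.1, 229.8, 326.5, 267.5] 1291 [380. -64.   1.] [496.  63. 116.] [445.   5.  11.]
basket 0.6 [434.3, 208.4, 457.9, 262.0] 1062 [111. 220.  -5.] [272. 315. 109.] [220. 267.   6.]
basket 0.6 [263.6, 107.6, 298.6, 142.9] 897 [  78. -396.   -7.] [ 241. -246.  108.] [ 180. -297.    6.]
```

View pics/crop1.png

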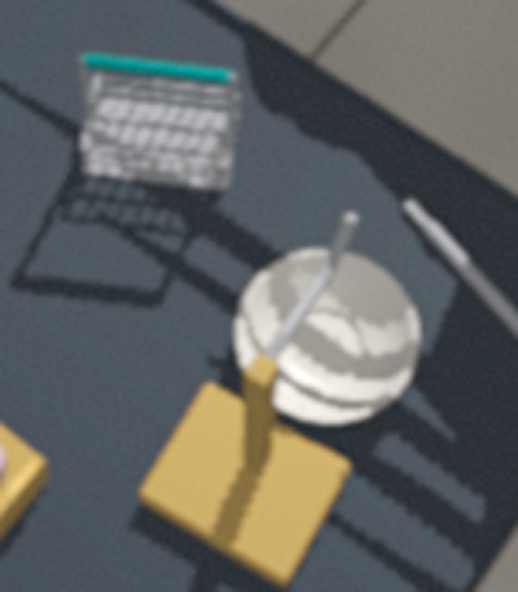

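Request:
servo_tool(slide=[[-1,-0.85,0],[-1,-0.85,0],[-1,-0.85,0],[-1,-0.85,0],[-1,-0.85,0]], rot=[[0,0,0],[0,0,0],[0,0,0],[0,0,0],[0,0,0]], claw=[60,60,60,60,60])

```text
time: 2.88
tool_pos: [314.8, 257.7, 227.0]
tcp_rot: [3.141, 0.001, 2.772]
contact_force: [0.6, 0.8, -0.8]
grip_width: 59.9
```

Request:
servo_tool(slide=[[-1,-0.85,0],[-1,-0.85,0],[-1,-0.85,0],[-1,-0.85,0],[-1,-0.85,0]], rot=[[0,0,0.218],[0,0,0.218],[0,0,0.218],[0,0,0.218],[0,0,0.218]], claw=[50,50,50,50,50])

```text
time: 3.5
tool_pos: [441.2, 27.9, 226.6]
tcp_rot: [3.141, 0.0, 2.088]
contact_force: [-0.5, 0.4, -0.4]
grip_width: 49.8
```

```bash
python3 - <<'E'
from h import *
c=capture("wrist"); save(c,"wrist1.png"); print(c["position"],c["rotation"])
for m in mark_of("basket_grip","wrist")[:3]: print(m, at_z(c,[m["xy"]],106))
h=cv2.cvtColor(c["frame"],cv2.COLOR_RGB2HSV); m=(h[...,0]>80)&(h[...,0]<100)&(h[...,1]>90)
P,uv=cloud(c,m); P=P[(P[:,2]>90)&(P[:,2]<125)]
mu=np.median(P,0); d=np.linalg.svd(P-P.mean(0),full_matrices=False)[2][0]; t=(P-mu)@d
lo,hi=np.percentile(t,[.5,99.5]); print(len(P),mu,"mid",mu+d*(lo+hi)/2,d,lo,hi, np.degrees(np.arctan2(d[1],d[0])))
E
```

```text
[401.66963139  96.52600938 385.39031603] [ 2.84164827e+00 -1.90360543e-04  5.17542933e-01]
{'xy': [319.6, 212.2], 'confidence': 0.82} [[449.90580246   9.12965912 106.        ]]
793 [446.49022547  10.31990057 110.59816164] mid [448.23304442   7.28646256 110.60275014] [ 0.49816822 -0.86707941  0.00131158] -42.291203574807525 49.28811292846367 -60.12108734641868
```

View pics/wrist1.png

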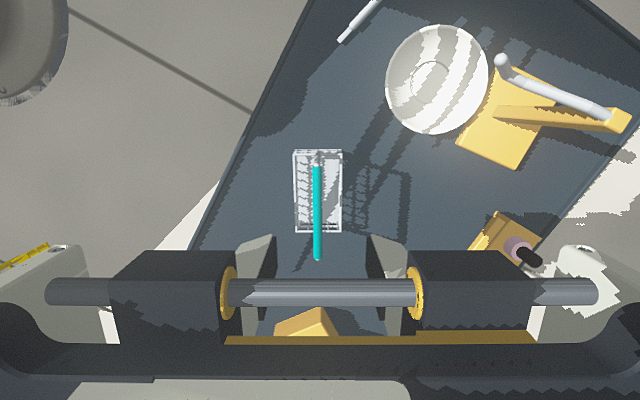

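The wrist view shows the steel basket with its teal bar at column 318, rows 165–260, between the fingers. The hook wire runs from its tip (503,62) to the post (620,118). I'll measure the hook from this picture.

```bash
python3 - <<'E'
from h import *
c=capture("wrist"); m=np.zeros((400,640),bool); m[45:140,480:638]=1
P,uv=cloud(c,m); P=P[(P[:,2]>130)&(P[:,2]<190)]
s=[]
o=np.argsort(P[:,0]); P=P[o]
for a in range(470,620,6):
    q=P[(P[:,0]>=a)&(P[:,0]<a+6)]
    if len(q): print(a+3,len(q),"y",q[:,1].min().round(1),q[:,1].mean().round(1),q[:,1].max().round(1),"z",np.percentile(q[:,2],[50,95]).round(1))
for mm in mark_of("hook_seat","wrist")[:2]: print(mm,at_z(c,[mm["xy"]],157))
for mm in mark_of("cap_mid","wrist")[:2]: print(mm,at_z(c,[mm["xy"]],129.5))
# dish circle
for s in silhouettes("dish","wrist")[:1]:
    D,_=cloud(c,s["pixels"]); D=D[D[:,2]>27]; print("dish rim",cv2.minEnclosingCircle(D[:,:2].astype(np.float32)))
E
```

```text
485 123 y 171.8 175.2 179.4 z [176.4 178.2]
491 84 y 172.4 175.0 179.5 z [174.3 177.7]
497 71 y 173.4 175.3 180.4 z [166.7 171.5]
503 61 y 173.9 176.2 181.3 z [160.1 164.8]
509 95 y 174.8 178.2 182.6 z [156.8 158.2]
515 99 y 175.7 178.9 183.1 z [156.9 158.6]
521 118 y 176.3 179.7 183.9 z [158.  159.9]
527 122 y 176.9 180.5 185.4 z [160.1 161.9]
533 122 y 177.9 181.2 185.9 z [162.  164.2]
539 123 y 178.8 182.1 186.7 z [164.2 166.2]
545 121 y 179.2 182.6 186.7 z [166.2 167.9]
551 137 y 179.7 183.4 188.2 z [168.  169.9]
557 137 y 180.4 184.0 188.8 z [169.7 172.1]
563 113 y 181.3 184.8 189.3 z [171.1 172.3]
569 108 y 182.1 185.5 189.8 z [171.1 172.6]
575 605 y 180.2 185.3 194.3 z [153.6 172.1]
581 289 y 180.7 185.4 195.2 z [171.1 172.7]
587 253 y 181.3 185.7 195.6 z [170.9 172.7]
593 24 y 182.5 185.6 192.4 z [170.9 172. ]
{'xy': [374.7, 223.7], 'confidence': 0.47} [[492.31495904  33.56748737 129.5       ]]
dish rim ((498.0145568847656, 177.27040100097656), 55.885738372802734)
```

Request:
servo_tool(slide=[[0.03,-0.012,0.35],[0.03,-0.012,0.6],[0.03,-0.012,0.69],[0.03,-0.012,0.69]], rot=[[0,0,0],[0,0,0],[0,0,0],[0,0,0]], claw=[50,50,50,50])

```text
time: 4.3
tool_pos: [433.4, 35.4, 87.8]
tcp_rot: [-3.139, -0.002, 2.094]
contact_force: [0.0, 0.0, 0.1]
grip_width: 49.8
```

Request:
servo_tool(slide=[[-0.018,0,0],[-0.018,0,0],[-0.018,0,0],[-0.018,0,0],[-0.018,0,0]], rot=[[0,0,0],[0,0,0],[0,0,0],[0,0,0],[0,0,0]], claw=[40,4,4,4,4])

```text
time: 4.92
tool_pos: [436.4, 31.0, 88.9]
tcp_rot: [3.141, 0.0, 2.092]
contact_force: [-0.2, 0.1, 1.6]
grip_width: 8.1
```

Request:
servo_tool(slide=[[0,0,-0.2],[0,0,-0.45],[0,0,-0.55],[0,0,-0.55]], rot=[[0,0,0],[0,0,0],[0,0,0],[0,0,0]], claw=[4,4,4,4])

```text
time: 5.42
tool_pos: [437.1, 31.0, 199.8]
tcp_rot: [3.139, 0.002, 2.092]
contact_force: [-0.3, -0.3, -1.3]
grip_width: 7.8
```

```bash
cat >> h.py <<'E'
def bar(c,zlo,zhi):
    h=cv2.cvtColor(c["frame"],cv2.COLOR_RGB2HSV); m=(h[...,0]>80)&(h[...,0]<100)&(h[...,1]>90)
    P,uv=cloud(c,m); P=P[(P[:,2]>zlo)&(P[:,2]<zhi)]
    mu=np.median(P,0); d=np.linalg.svd(P-P.mean(0),full_matrices=False)[2][0]; t=(P-mu)@d
    lo,hi=np.percentile(t,[.5,99.5]); print(len(P),"med",mu.round(1),"mid",(mu+d*(lo+hi)/2).round(1),"ends",(mu+d*lo).round(1),(mu+d*hi).round(1),d.round(3))
def move(x,y,z,yaw):
    o=get_obs(); r=R.from_euler('xyz',o["tcp_rot"]); g=R.from_euler('xyz',[np.pi,0,yaw])
    print("slide",(r.inv().apply(np.array([x,y,z])-o["tool_pos"])/200).round(3),"rot",((r.inv()*g).as_rotvec()/np.pi).round(4),"from",np.round(o["tool_pos"],1),np.round(o["tcp_rot"],3),"w",o["grip_width"])
E
python3 - <<'E'
from h import *
c=capture("wrist"); save(c,"wrist2.png"); bar(c,180,260); move(430,190,183,1.70)
c=capture("scene"); bar(c,180,260)
E
```

```text
1248 med [436.2  31.9 221.8] mid [442.   22.  221.8] ends [426.8  48.1 221.8] [457.2  -4.1 221.8] [ 0.503 -0.864 -0.001]
slide [0.705 0.369 0.077] rot [1.000e-04 0.000e+00 1.247e-01] from [436.2  31.1 198.5] [3.141 0.    2.092] w 7.359583520677568
65 med [465.7 -16.2 218.4] mid [462.   -8.9 218. ] ends [473.2 -31.1 219.3] [450.7  13.3 216.7] [-0.451  0.891 -0.051]
```

View pics/wrist2.png

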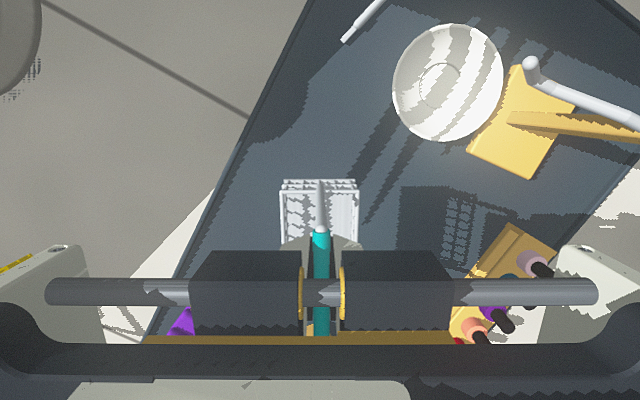

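The bar is held level, with its visible end at about (313,232), and the hook is clear to the upper right. Next I go to the hook's free-end side.

Request:
servo_tool(slide=[[0.2,0.07,0.05],[0.45,0.17,0.088],[0.7,0.26,0.088],[0.768,0.287,0.088],[0.768,0.287,0.088]], rot=[[0,0,0.03],[0,0,0.07],[0,0,0.11],[0,0,0.1247],[0,0,0.1247]], claw=[4,4,4,4,4])

```text
time: 6.15
tool_pos: [408.6, 193.5, 179.6]
tcp_rot: [-3.139, 0.0, 1.703]
contact_force: [-0.2, 0.4, -1.3]
grip_width: 7.7
```

Request:
servo_tool(slide=[[0,0,0],[0,0,0],[0,0,0],[0,0,0]], rot=[[0,0,0],[0,0,0],[0,0,0],[0,0,0]], claw=[4,4,4,4])

```text
time: 6.65
tool_pos: [409.8, 192.4, 181.2]
tcp_rot: [3.142, -0.0, 1.699]
contact_force: [-0.4, 0.3, -0.7]
grip_width: 7.7
```

```bash
python3 - <<'E'
from h import *
c=capture("wrist"); bar(c,180,240); move(508.5,205.8,181,1.70)
m=np.ones((400,640),bool); P,uv=cloud(c,m)
k=(P[:,2]>150)&(P[:,2]<185)&(P[:,0]>475)&(P[:,0]<600)&(P[:,1]>150)&(P[:,1]<215); P=P[k]
for a in range(476,600,8):
    q=P[(P[:,0]>=a)&(P[:,0]<a+8)]
    if len(q): print(a+4,len(q),q[:,1].min().round(1),q[:,1].mean().round(1),q[:,1].max().round(1),np.percentile(q[:,2],[50,95]).round(1))
s=capture("side"); save(s,"side2.png",(220,80,420,230),4)
E
```

```text
1235 med [410.7 193.3 203.2] mid [412.2 182.2 203.2] ends [408.1 212.3 203.3] [416.3 152.  203. ] [ 0.135 -0.991 -0.004]
slide [0.002 0.498 0.001] rot [ 0.0001 -0.     -0.0001] from [409.8 192.5 181.2] [ 3.141 -0.     1.7  ] w 7.819850786969604
488 10 179.9 180.9 181.5 [169.6 171.7]
496 114 177.6 180.6 182.8 [165.6 170.6]
504 117 175.7 180.9 183.1 [158.  163.3]
512 146 175.5 180.7 184.0 [157.  158.5]
520 165 176.7 181.8 185.2 [157.7 160. ]
528 171 177.8 182.8 186.4 [160.5 162.9]
536 178 177.8 183.7 187.0 [162.9 165.2]
544 160 180.4 185.3 187.8 [165.7 167.8]
552 115 183.7 187.0 189.1 [167.8 169.7]
560 29 186.7 188.5 189.9 [168.9 170.5]
576 3 184.4 186.1 189.5 [151.3 151.6]
```

View pics/side2.png

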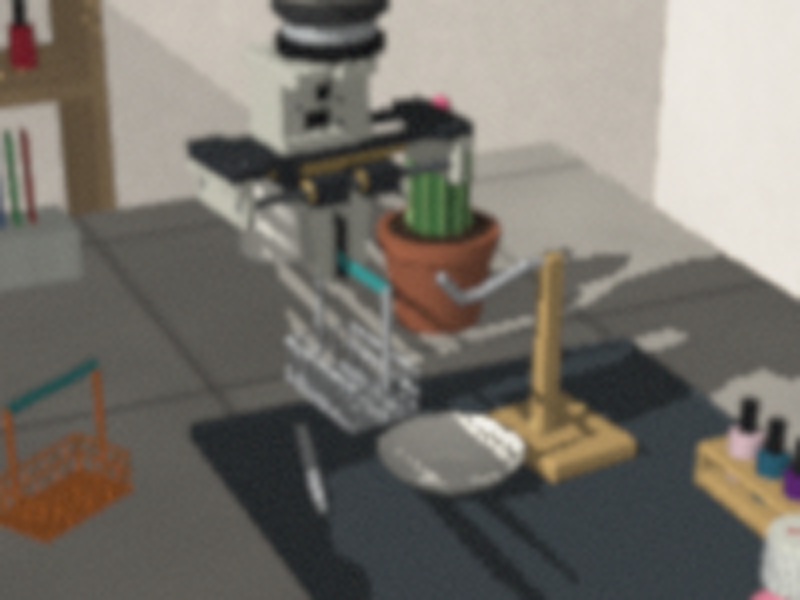

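The side crop shows the basket hanging level from the gripper, left of the hook tip (440,280 in the crop), with its bar above the tip and the dish clear below. I'll slide it over and lower.

Request:
servo_tool(slide=[[0.005,0.15,0],[0.005,0.32,0],[0.005,0.45,0],[0.005,0.495,0],[0.005,0.495,0]], rot=[[0,0,0],[0,0,0],[0,0,0],[0,0,0],[0,0,0]], claw=[4,4,4,4,4])

```text
time: 7.38
tool_pos: [507.4, 206.5, 180.8]
tcp_rot: [-3.141, 0.0, 1.7]
contact_force: [0.3, -0.4, -1.1]
grip_width: 7.9
```

Request:
servo_tool(slide=[[0,0,0],[0,0,0.06],[0,0,0.12],[0,0,0.17],[0,0,0.185]], rot=[[0,0,0],[0,0,0],[0,0,0],[0,0,0],[0,0,0]], claw=[4,4,4,4,4])

```text
time: 8.0
tool_pos: [507.2, 206.5, 143.2]
tcp_rot: [-3.14, 0.0, 1.7]
contact_force: [-3.2, -0.1, 4.0]
grip_width: 7.7
```

```bash
python3 - <<'E'
from h import *
c=capture("wrist"); bar(c,140,200); move(508,206.8,142.5,1.70); print(get_obs()["contact_force"])
s=capture("side"); save(s,"side3.png",(270,80,420,230),4)
E
```

```text
1244 med [508.  207.2 165.4] mid [509.3 196.6 165.5] ends [505.6 226.3 165. ] [512.9 166.9 166. ] [ 0.122 -0.992  0.017]
slide [0.001 0.004 0.004] rot [-0.0005  0.      0.    ] from [507.2 206.5 143.4] [-3.14  0.    1.7 ] w 7.859821338026582
[-1.74713354  0.07152412  0.59111473]
```

View pics/side3.png

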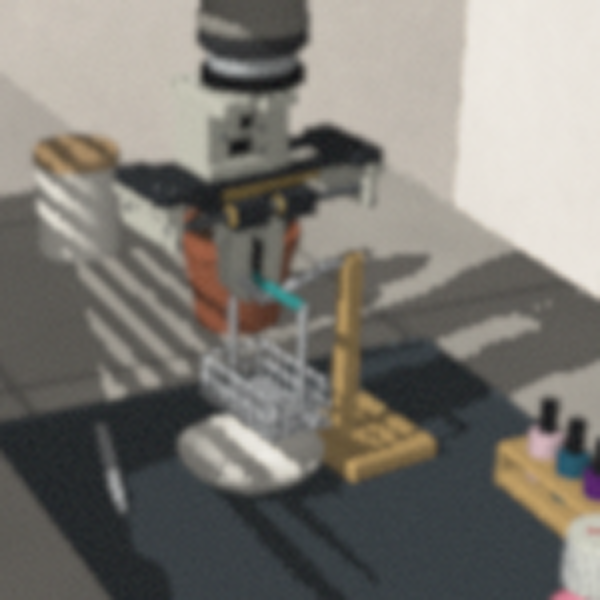

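Request:
servo_tool(slide=[[0,-0.006,0.004],[0,-0.006,0.004],[0,-0.006,0.004],[0,-0.006,0.004],[0,-0.006,0.004]], rot=[[0,0,0],[0,0,0],[0,0,0],[0,0,0],[0,0,0]], claw=[4,12,18,26,34])

```text
time: 8.72
tool_pos: [506.6, 206.4, 143.4]
tcp_rot: [3.142, -0.0, 1.7]
contact_force: [0.1, 0.4, 0.5]
grip_width: 31.0
```

Request:
servo_tool(slide=[[0,0,0],[0,0,0],[0,0,-0.1],[0,0,-0.3],[0,0,-0.5]], rot=[[0,0,0],[0,0,0],[0,0,0],[0,0,0],[0,0,0]], claw=[34,34,34,34,34])

```text
time: 9.35
tool_pos: [506.3, 206.4, 244.3]
tcp_rot: [-3.141, -0.0, 1.7]
contact_force: [0.7, -0.2, -0.2]
grip_width: 34.1
```

```bash
python3 - <<'E'
from h import *
c=capture("wrist"); save(c,"wrist4.png"); bar(c,140,190); c=capture("scene"); bar(c,140,190)
move(545,-188,230,1.70)
for q in("cap_mid","mouth"):
  for n in("scene",):
    for m in mark_of(q,n)[:2]: print(q,m,at_z(c,[m["xy"]],129.5 if q=="cap_mid" else 126))
E
```

```text
946 med [509.6 186.2 165.8] mid [510.  183.7 165.9] ends [503.9 225.6 165.4] [516.1 141.7 166.3] [ 0.143 -0.99   0.01 ]
10 med [504.8 223.1 165.4] mid [ 450.5 -365.5  167.5] ends [ 395.8 -957.3  169.7] [505.1 226.3 165.4] [ 0.092  0.996 -0.004]
slide [-1.982 -0.075  0.087] rot [ 0.0028 -0.0004  0.0001] from [508.6 207.  248. ] [ 3.133e+00 -1.000e-03  1.700e+00] w 33.8913074852475
cap_mid {'xy': [208.7, 213.6], 'confidence': 0.94} [[ 549.76922103 -187.69428483  129.5       ]]
mouth {'xy': [205.2, 207.8], 'confidence': 0.97} [[ 542.14454167 -207.68206239  126.        ]]
```

View pics/wrist4.png

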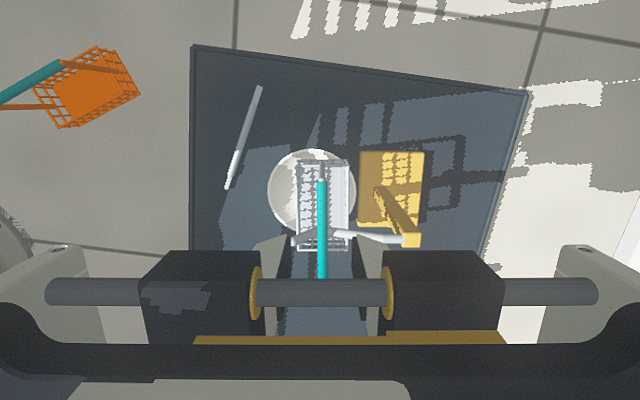

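The basket hangs on the hook over the dish (bar at column 322, rows 180–275) and is released and level. On to the bottle.

Request:
servo_tool(slide=[[-0.98,0,0],[-0.98,0,0],[-0.98,0,0],[-0.98,0,0],[-0.98,0,0]], rot=[[0,0,0],[0,0,0],[0,0,0],[0,0,0],[0,0,0]], claw=[60,75,75,75,75])

```text
time: 10.18
tool_pos: [531.3, 11.9, 242.1]
tcp_rot: [-3.139, -0.001, 1.699]
contact_force: [-0.0, -0.2, -0.2]
grip_width: 74.4
```

Request:
servo_tool(slide=[[-0.82,-0.05,0],[-0.82,-0.05,0],[-0.82,-0.05,0],[-0.82,-0.05,0],[-0.82,-0.05,0]], rot=[[0,0,0],[0,0,0],[0,0,0],[0,0,0],[0,0,0]], claw=[75,75,75,75,75])

```text
time: 10.8
tool_pos: [543.1, -149.9, 242.8]
tcp_rot: [-3.141, -0.001, 1.702]
contact_force: [-0.2, -1.0, -0.8]
grip_width: 75.2
```

```bash
python3 - <<'E'
from h import *
c=capture("wrist"); save(c,"wrist5.png")
P,uv=cloud(c,np.ones((400,640),bool))
k=(P[:,2]>141)&(P[:,2]<152)&(abs(P[:,0]-548)<50)&(abs(P[:,1]+191)<50); T=P[k]
print(len(T),np.median(T[:,2]),cv2.minEnclosingCircle(T[:,:2].astype(np.float32)),T.mean(0))
for q in("cap_mid",):
    for m in mark_of(q,"wrist")[:2]: print(q,m,at_z(c,[m["xy"]],129.5))
move(548,-191,200,1.70)
E
```

```text
1797 147.92285407254172 ((547.5902709960938, -192.88760375976562), 22.60095977783203) [ 547.25218351 -191.45855804  147.67873425]
cap_mid {'xy': [317.6, 241.9], 'confidence': 0.98} [[ 546.09803317 -198.14629153  129.5       ]]
cap_mid {'xy': [201.3, 199.8], 'confidence': 0.4} [[ 434.20955293 -170.24598206  129.5       ]]
slide [-0.207 -0.003  0.216] rot [-0.0001 -0.0002  0.0008] from [ 543.2 -149.8  243.2] [-3.141e+00 -1.000e-03  1.703e+00] w 75.23849984310448
```

View pics/wrist5.png

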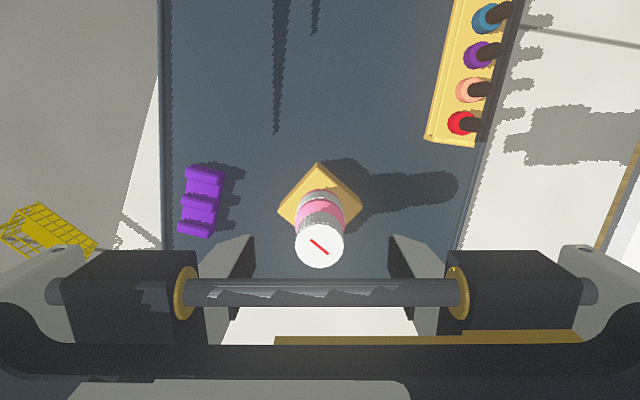

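The cap is in view at (319,246), with its red bar on top. It sits between the fingers after a 42 mm shift.

Request:
servo_tool(slide=[[-0.15,-0.005,0.1],[-0.209,-0.006,0.2],[-0.209,-0.006,0.4],[-0.209,-0.006,0.57],[-0.209,-0.006,0.631]], rot=[[0,0,0],[0,0,0],[0,0,0],[0,0,0],[0,0,0]], claw=[75,75,75,75,75])

```text
time: 11.52
tool_pos: [546.5, -191.6, 115.3]
tcp_rot: [-3.139, -0.002, 1.702]
contact_force: [0.2, 0.1, 0.5]
grip_width: 74.7
```

Request:
servo_tool(slide=[[0,0,0],[0,0,0],[0,0,0],[0,0,0],[0,0,0]], rot=[[0,0,0],[0,0,0],[0,0,0],[0,0,0],[0,0,0]], claw=[60,50,38,38,38])

```text
time: 12.15
tool_pos: [547.5, -193.7, 118.0]
tcp_rot: [3.14, 0.001, 1.7]
contact_force: [-1.4, 1.3, 6.0]
grip_width: 43.2
```

Request:
servo_tool(slide=[[0,0,0.01],[0,0,0.02],[0,0,0.03],[0,0,0.035],[0,0,0.035]], rot=[[0,0,0],[0,0,0],[0,0,0],[0,0,0],[0,0,0]], claw=[38,38,38,38,38])

```text
time: 12.78
tool_pos: [547.6, -193.7, 111.4]
tcp_rot: [3.14, 0.001, 1.7]
contact_force: [-2.7, 1.2, 8.8]
grip_width: 43.5
```

```bash
python3 - <<'E'
from h import *
o=get_obs(); print(o["tool_pos"],o["contact_force"],o["moment"],o["tcp_rot"])
for n in("wrist","scene"):
    c=capture(n)
    P,uv=cloud(c,np.ones((400,640),bool))
    k=(P[:,2]>128)&(P[:,2]<152)&(np.hypot(P[:,0]-547.5,P[:,1]+192)<17); T=P[k]; 
    if len(T): print(n,len(T),np.percentile(T[:,2],[10,50,90]),T.mean(0))
E
```

```text
[ 547.59127994 -193.70810098  111.36790308] [-2.72611049  1.22195075  8.80505694] [ 0.07154624  0.4808919  -0.03654459] [3.14029039e+00 8.57967579e-04 1.70004154e+00]
wrist 2077 [140.47763945 141.22734234 141.95803431] [ 546.65764894 -185.4985365   141.22292101]
scene 56 [137.83714853 139.95172952 142.28890665] [ 542.39313512 -188.40786229  140.1016154 ]
```

The cap is down about 6.5 mm (top 147.7 → 141.2). Now the anticlockwise turn, keeping the press.

Request:
servo_tool(slide=[[0,0,0.006],[0,0,0.006],[0,0,0.006],[0,0,0.006],[0,0,0.006]], rot=[[0,0,0],[0,0,-0.05],[0,0,-0.1],[0,0,-0.15],[0,0,-0.2]], claw=[38,38,38,38,38])

```text
time: 13.5
tool_pos: [548.7, -193.9, 111.1]
tcp_rot: [3.14, 0.004, 2.333]
contact_force: [-0.5, 2.0, 10.5]
grip_width: 43.2
```

```bash
python3 - <<'E'
from h import *
o=get_obs(); print(o["tool_pos"],o["contact_force"],o["moment"],o["tcp_rot"])
c=capture("wrist")
P,uv=cloud(c,np.ones((400,640),bool))
k=(P[:,2]>128)&(P[:,2]<152)&(np.hypot(P[:,0]-547.5,P[:,1]+192)<17); T=P[k]
print(len(T),np.percentile(T[:,2],[10,50,90]),T.mean(0))
h=cv2.cvtColor(c["frame"],cv2.COLOR_RGB2HSV); m=((h[...,0]<8)|(h[...,0]>172))&(h[...,1]>130)
P,uv=cloud(c,m); k=(P[:,2]>128)&(P[:,2]<152)&(np.hypot(P[:,0]-547.5,P[:,1]+192)<20);P=P[k][:,:2]
if len(P)>5:
    d=np.linalg.svd(P-P.mean(0))[2][0]; print("red",len(P),P.mean(0),np.degrees(np.arctan2(d[1],d[0])))
save(c,"wrist6.png",(200,180,440,340),3)
E
```

```text
[ 548.6858196  -193.91005861  111.05895556] [-0.47065171  2.01283797 10.46464834] [0.20055976 0.10374008 0.00776747] [3.13957921 0.00409268 2.33346011]
2094 [140.20648499 140.91155723 141.62151431] [ 543.01993524 -187.2937371   140.91519765]
red 105 [ 542.40803647 -194.00650882] 5.04391592002458
```

View pics/wrist6.png

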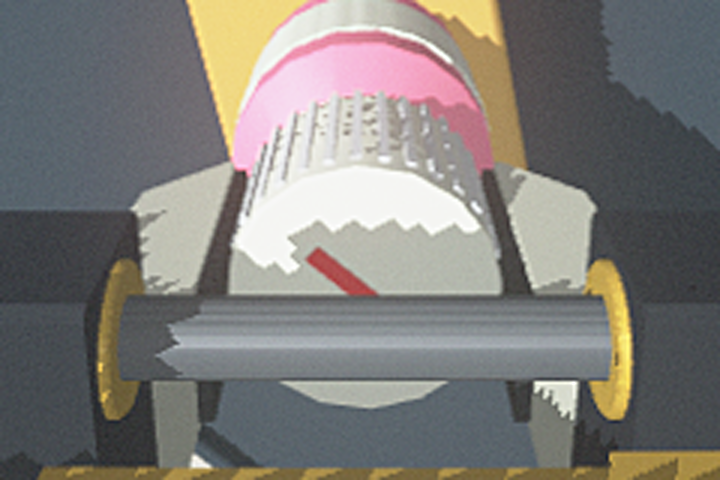

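The red bar at (340,272 in the crop) has kept its angle relative to the fingers, so the cap is turning with the gripper and is still down. I'll finish the turn.

Request:
servo_tool(slide=[[0,0,0],[0,0,0],[0,0,0],[0,0,0],[0,0,0]], rot=[[0,0,-0.05],[0,0,-0.1],[0,0,-0.15],[0,0,-0.2],[0,0,-0.222]], claw=[38,38,38,38,38])

```text
time: 14.18
tool_pos: [548.8, -193.7, 111.0]
tcp_rot: [-3.141, 0.005, 3.029]
contact_force: [0.3, 2.6, 11.1]
grip_width: 43.3
```

Request:
servo_tool(slide=[[0,0,0],[0,0,0],[0,0,-0.02],[0,0,-0.035],[0,0,-0.05]], rot=[[0,0,0],[0,0,0],[0,0,0],[0,0,0],[0,0,0]], claw=[38,38,38,38,38])

```text
time: 14.8
tool_pos: [548.3, -193.7, 120.0]
tcp_rot: [-3.141, 0.003, 3.026]
contact_force: [-0.0, 0.4, -0.1]
grip_width: 43.0
```

```bash
cat > cap.py <<'E'
from h import *
o=get_obs(); print(o["tool_pos"],o["contact_force"],o["moment"],o["tcp_rot"],o["grip_width"])
c=capture("wrist"); x,y,z=o["tool_pos"]
P,uv=cloud(c,np.ones((400,640),bool))
k=(P[:,2]>z+10)&(P[:,2]<z+45)&(np.hypot(P[:,0]-x,P[:,1]-y)<17); T=P[k]
print(len(T),np.percentile(T[:,2],[10,50,90]),T.mean(0), "top-TCP",np.median(T[:,2])-z)
h=cv2.cvtColor(c["frame"],cv2.COLOR_RGB2HSV); m=((h[...,0]<8)|(h[...,0]>172))&(h[...,1]>130)
P,uv=cloud(c,m); P=P[(P[:,2]>z+10)&(P[:,2]<z+45)&(np.hypot(P[:,0]-x,P[:,1]-y)<20)][:,:2]
if len(P)>5:
    d=np.linalg.svd(P-P.mean(0))[2][0]; print("red",len(P),np.degrees(np.arctan2(d[1],d[0])))
E
python3 cap.py
```

```text
[ 548.3368763  -193.65811078  119.97392924] [-0.04522241  0.35957001 -0.13197856] [ 0.0157129   0.06789389 -0.02668123] [-3.14112335e+00  2.96916810e-03  3.02587585e+00] 43.01412055180861
1779 [149.04890819 149.74942098 150.48537841] [ 541.40692371 -192.81877003  149.76191496] top-TCP 29.775491735158127
red 113 42.39683050145296
```

The force is near zero and the cap has risen with the gripper, so it is free. Lifting straight up.

Request:
servo_tool(slide=[[0,0,-0.05],[0,0,-0.13],[0,0,-0.22],[0,0,-0.3],[0,0,-0.3]], rot=[[0,0,0],[0,0,0],[0,0,0],[0,0,0],[0,0,0]], claw=[38,38,38,38,38])

```text
time: 15.48
tool_pos: [548.0, -193.9, 180.7]
tcp_rot: [-3.141, 0.003, 3.026]
contact_force: [0.1, 0.4, -0.8]
grip_width: 43.0
```

Request:
servo_tool(slide=[[0,0,0],[0,0,0],[0,0,0],[0,0,0]], rot=[[0,0,0],[0,0,0],[0,0,0],[0,0,0]], claw=[38,38,38,38])

```text
time: 15.98
tool_pos: [547.2, -193.4, 178.6]
tcp_rot: [3.141, -0.001, 3.026]
contact_force: [-0.1, -1.1, -0.6]
grip_width: 43.1
```

```bash
python3 cap.py; python3 - <<'E'
from h import *
c=capture("side"); save(c,"end.png",(280,80,480,280),3); bar(c,145,190)
E
```

```text
[ 547.19978892 -193.4023527   178.5872108 ] [-0.06735432 -1.13815226 -0.56111843] [ 0.0572275  -0.00031292  0.06752609] [ 3.14129066e+00 -5.06803122e-04  3.02592249e+00] 43.10315669941108
1788 [207.63212094 208.35864806 209.10033497] [ 540.2765671  -192.57620171  208.36357525] top-TCP 29.771437264836152
red 112 43.39259452740276
44 med [507.4 182.7 162.2] mid [328.6 577.3 155.9] ends [ 130.1 1015.4  148.9] [527.  139.3 162.9] [ 0.413 -0.911  0.015]
```

View pics/end.png

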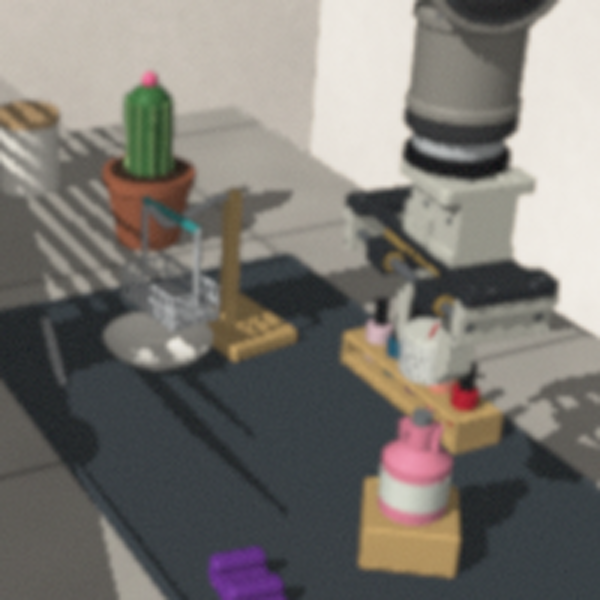

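The view shows the basket hanging level on the hook, the cap (425,350) held level above the open neck (420,430), and the dish, pusher and finger rest in place. Handing in.

```bash
python3 -c "
from h import *
print(get_obs()['dq'].round(3)); print(close_job())"
```

```text
[ 0.    -0.001  0.     0.001  0.001  0.   ]
the job is handed in; nothing more can be done
None
```

The soak basket is hanging on the hook and released. The safety cap is off and held level above the bottle. I handed the job in at about 16 s of the 53 s allowed; the hand-in gives no verdict.

- **Basket:** I chose the steel one with the teal bar, on the tray, over the orange and yellow look-alikes. The last measurement after release put the bar middle about 5 mm from the seat and level. The final side picture still shows it level, above the dish and not touching it.
- **Cap:** I pressed it down about 6.5 to 7 mm and turned the gripper about 76° anticlockwise. The red bar followed to within about 2° over the half of the turn I measured. The cap then came off with near-zero force.
- **End state:** the cap's lower edge is about 47 mm above the mouth, within a few millimetres of the bottle axis. The jaws are at 43 mm and the arm is still.
- **Left in place:** the dish, cuticle pusher and finger rest look unmoved in the pictures, but I did not re-measure them.

One check disagreed. A bar fit from the final side picture gave a nonsense middle and ends because stray teal pixels got in; its median point (507, 183, 162) agreed with the earlier measurement. The scene camera's fit just after release failed too, with only 10 pixels.

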